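# Put the grading lamp's thick cell on charge

## Robot

A 6-joint arm with a two-finger parallel gripper is mounted at the origin on the work surface. World frame = base frame: x ahead of the robot, y to its left, z up, the work surface at z = 0. Lengths are in mm, angles in rad, forces in N, time in s.
With the tool pointing down it reaches from about 300 to 775 mm from the base axis. Payload 14.6 kg.
Tool frame: the origin (TCP) lies on the front face of the gripper's body, between the roots of the fingers; the fingertips stand 97 mm ahead of it and the grasp point (between the pads) lies 78 mm ahead of it; z points along the fingers, y is the line along which they close (so a half turn about z gives the same grasp; the last joint's range is limited). The gripper opens to 94 mm and grips with 3 to 60 N. Pads are 16 mm wide; open, the fingers measure 119 mm over their backs; the gripper's body (75 mm by 177 mm) begins 78 mm behind the grasp point.
Start: joints at [-1.257, 0.3, 1.521, -0, 1.321, -0.067], TCP at [204.407, -510.595, 302.646] pointing down, gripper open.
Joint ranges: [-3.03, 3.03], [-0.79, 2.21], [0.23, 2.52], [-1.04, 4.18], [0, 3.07], [-2.55, 2.55]. Speed limits (rad/s): [2.22, 2.22, 2.57, 3.14, 3.14, 3.14].

## Interface

Orientations are given as [roll, pitch, yaw] about the fixed x, y, z axes, in that order (R = Rz(yaw) Ry(pitch) Rx(roll)).
In Python, from cell import * gives the robot as it stands.
- The arm moves only by the tool carry_out, never from a script. Its arguments are lists of equal length, an entry for each row: "slide": the shift along the world's x, y, z scaled (see below), a list of three; "dr": the turn, a rotation vector about the world's x, y, z scaled (see below), a list of three; "gripper": the opening in per cent of the stroke, from 0 (shut) to 100 (fully open). A call has 1 to 10 rows; each row is the pose to reach, as a shift and turn from the pose commanded when the call began, turning the shorter way round; what a row does not reach only later rows make up. The controller multiplies each number of a shift by 0.25 m and each number of a turn by 360 degrees. A row lasts 1/12 s, in which the tool goes at most 41.7 mm and 7.16 degrees, less where a joint would pass 70% of its speed; a pose out of reach is approached as far as the arm can. A call with a number of a shift or a turn outside -1 to 1 is refused whole. A call with a gripper value outside its range is refused whole. The fingers move at their own pace and stop on an object; "newtons" is the grip in N (left out, the last holds). Time passes only in rows, so rows that repeat a pose let the fingers close. It gives the time, the measured TCP pose, the force, the opening and the grip force at its end, in the units of the state.
- read_state(): the state, without advancing time (a new reading comes with each control period).
- camera(name): name is "scene" or "side" or "wrist"; returns the picture (400x640x3 uint8, red, green, blue); there is no depth.
- camera_model(name): a dict with "vfov" (degrees; the focal length in pixels is half the picture's height over the tangent of half this angle, whatever the lens; pixels are square), "cx", "cy" (the principal point, pixels), "k1" (the pictures are not rectified: a ray, as slopes to the right and down, at radius r is drawn at 1 + k1 r^2 times it, then the intrinsics apply), "R" (3x3) and "t" (3): a world point X has camera coordinates R X + t. Camera axes: x right, y down, z forward; pixel columns grow to the right and rows downward; lengths in mm; the calibration is good to about 2 mm. A picture is of the moment at which its call begins: read the wrist's pose just before it. camera_model takes no time and is no camera call; for the wrist camera it gives the pose at the moment of the call.
- sign_off(): hands the job in; it is judged then, once.
The state is a dict: "clock": time; "joints": joint angles; "qd": joint speeds; "effort": joint torques, N m; "eef_pos": TCP position; "eef_rot": TCP orientation; "wrist_force": force on the tool from outside, world axes, zero at the start; "moment": the same for the moment, N m; "finger_gap": finger opening in mm; "finger_force": force on a finger pad.
Only numpy, scipy, OpenCV 4.12 (cv2) and the standard library are available. Lean on these libraries where they do the work, as an engineer would, in place of code of your own. Each camera call takes 0.05 s, during which the arm holds its last target. There are 200 camera calls.

## Task

Put the thick cell from the white porcelain dish on charge: set its flat end against the charger's sprung contact, push that contact back with it and tip the button end down behind the two ribs, until the cell lies level and fully home in the bay, then let go. Leave the slim cell in the dish, and do not shift or tip the stone in its clip stand, the weight block or the loupe.

Things in the scene. Friction and masses are not known exactly. Their poses are not given: they have to be found in the camera images.
- charger: Dark single-bay desk charger fixed on the table, 54 mm wide (y), x -80 to +60 mm. Origin: centre of the underside, below the bay. x runs along the bay from sprung contact (-x) to fixed contact (+x), z up. Bay floor at z 12 mm, its long corners bevelled clear of a 26 mm cell; side walls 29 mm apart (y 14.5 to 27 either side), tops at z 24; spring housing x -70 to -52, 36 mm tall.
- bay_seat (a point): Where the cell's centre lies when home (charger x +3.4, y 0, z 25 mm; axes as the charger's): cell level on the floor, button to +x against the fixed contact, cell's top at z 38 mm, sprung contact 8 mm back, holding it. Friction can hold the button end part-way down: then press on top of the cell near that end, about 10 N.
- ribs_top (a point): Top inner edge, on the centre line, of the two ribs at the fixed-contact end (charger x +36, z 30 mm). Ribs stand at y 8 to 17.5 mm either side; in the 16 mm slot between them sits the fixed contact (face at x +38.4, top z 28), which takes the button; behind, an end wall to x +60, also 30 mm tall. A tipped cell's button end passes down behind the ribs once the contact is 11 to 13 mm back.
- contact (a joint): Travel of the sprung contact towards -x of the charger, m: 0 at rest, 0.018 at its stop. Spring: 2 N at rest plus 0.35 N per mm.
- contact_face (a point): Middle of the sprung contact's nickel face, an 18 mm wide plate from z = 15 to 33 mm that looks to +x of the charger; at rest it stands at charger x = -23.6 mm, 62 mm from the fixed contact.
- cell: The thick cell to load: a loose grey-wrapped cylinder 26 mm in diameter, 70 mm long over all, about 95 g. One end is flat steel, the other has a 3 mm high, 10 mm wide button in its middle. Origin on the cell's axis, half-way along; x runs along the axis from flat end to button end. It starts lying in one of the dish's two grooves, axis 18 mm above the table.
- cell_button (a point): Tip of the thick cell's button, 35 mm from its centre.
- cell_flat (a point): Middle of the thick cell's flat end, 35 mm from its centre.
- slim_cell_centre (a point): Centre of the slim cell, a bystander: 18 mm in diameter, 66 mm long, lying in the dish's other groove, axis 14 mm above the table. x along its axis towards its button.
- dish: Bone-white rectangular porcelain dish, fixed, 130 (x) by 116 mm (y), rim 10 mm high. Origin: centre of its underside. Two grooves along x, 26 mm either side of the middle, each between two ridges whose outer faces are 26 mm apart and whose tops are 9 mm above the table; groove floor 5 mm above the table. A cell lies up to 14 mm off the middle along its groove.
- stand_mid (a point): Bystander: nickel-plated spring clip stand with a cut citrine in its jaws, loose, 106 mm tall, round foot 56 mm across, slim post; this point is on its axis 50 mm above the table. z along its post. It stands off the charger's fixed-contact end, its axis 40 to 65 mm beyond the end wall, up to 50 mm to either side.
- block_mid (a point): Bystander: bronze carat weight block 84 x 44 mm, 20 mm high, with a row of knobbed weights up to 36 mm high, loose; this point is at the block's middle 10 mm above the table. It lies close along one side of the charger, its near edge as little as 45 mm from the bay's centre line.
- loupe_mid (a point): Bystander: loupe lying flat, 11 mm high, 14 mm wide ebony handle and 46 mm lens ring, 107 mm long over all along its y axis (ring to +y); this point is at the neck between handle and ring, 6 mm above the table. It lies close along the charger's other side, its near edge as little as 40 mm from the bay's centre line.
There are look-alikes about, which are no part of the job. There is more than one size of the charger; the one meant has the size given above.

How it is judged (in metres and radians):
On the way:
1. the thick cell's flat end has pushed the sprung contact at least 7 mm back while its button end is still raised (cell tilted more than 10 degrees) (value of joint contact above 0.007 m and distance between cell_flat and contact_face below 0.015 m and angle between cell's own x axis and vertical below 1.396 rad), for 0.05 s.
At the end, for the whole second after the job is handed in: Thick cell at rest in the bay, button at the fixed contact: centre within 3 mm of the seat and at most 1.5 mm high, axis within 0.05 rad of the bay's, sprung contact over 5 mm back. Slim cell, upright clip stand, weight block and loupe within 12 mm of their starts (distance between cell and bay_seat below 0.003 m and z of cell in the frame of bay_seat below 0.0015 m and angle between the x axis of cell and the x axis of charger, either way round below 0.05 rad and x of cell_button in the frame of charger above 0.03 m and value of joint contact above 0.005 m and linear speed of cell below 0.01 m/s and distance of each of slim_cell_centre, stand_mid, block_mid, loupe_mid from where it was at the start of the episode below 0.012 m and angle between stand_mid's own z axis and vertical below 0.1 rad); the robot touches nothing.
It fails at once if the clip stand with the stone is knocked (shifted over 12 mm or tipped over 0.25 rad) (distance of stand_mid from where it was at the start of the episode above 0.012 m or angle between stand_mid's own z axis and vertical above 0.25 rad).
It fails at once if the weight block or the loupe is shifted over 12 mm (distance of any of block_mid, loupe_mid from where it was at the start of the episode above 0.012 m).
It fails at once if the slim cell is shifted over 12 mm in the dish (distance of slim_cell_centre from where it was at the start of the episode above 0.012 m).
It also fails if it takes over 45 s, if anything falls off the work surface, if the arm or the gripper's body presses on something with over 40 N, if the wrist force passes 120 N, or if a joint passes its speed limit or range.

## Working session

There is one attempt and no reset: what is moved stays moved. The work goes in short steps, Python scripts to look and compute and a tool call to move; the robot and the scene stay as the last step left them, time stands still between calls to the robot, and variables do not carry over. Pictures are saved under pics/ and viewed, at most 10 in all, crops included, and the job is handed in when it is done.

Besides the shell and the picture viewer there is one more tool, called as name(argument=value, ...), one argument or row to a line, values as JSON. carry_out: Moves the arm, as the interface text tells. Its arguments: {"type":"object","properties":{"slide":{"type":"array","items":{"type":"array","items":{"type":"number","minimum":-1,"maximum":1}}},"dr":{"type":"array","items":{"type":"array","items":{"type":"number","minimum":-1,"maximum":1}}},"gripper":{"type":"array","items":{"type":"number"}},"newtons":{"type":"number"}},"required":["slide","dr","gripper"]}

```bash
mkdir -p pics; python3 - <<'E'
from cell import *
import cv2,numpy as np
print(read_state())
for n in("scene","side"):
    cv2.imwrite(f"pics/{n}0.png",camera(n)[:,:,::-1]); print(n,camera_model(n))
print(camera_model("wrist"))
E
```

```text
{'clock': 0.0, 'joints': array([-1.25660087e+00,  3.00482389e-01,  1.52158541e+00, -1.60003807e-05,
        1.32069464e+00, -6.66047746e-02]), 'qd': array([-0.00124275,  0.00163959,  0.0006282 , -0.0014831 ,  0.00018665,
        0.00135804]), 'effort': array([ 3.94189692e-04, -5.31797361e+01, -3.52737844e+01,  7.09336298e-02,
        2.42916495e-02, -1.27127155e-04]), 'eef_pos': array([ 204.36065766, -510.46179146,  302.07824058]), 'eef_rot': array([-3.14042443e+00, -6.23922272e-05,  3.80804163e-01]), 'wrist_force': array([-0.68933142, -0.55686347, -0.16100998]), 'moment': array([-0.03785499, -0.0239705 , -0.04710996]), 'finger_force': 0.0, 'finger_gap': 94.1117530191758}
scene {'vfov': 55.87378702051949, 'cx': 317.043533394375, 'cy': 197.4602165033918, 'k1': -0.07880439870766488, 'R': array([[-0.66779285,  0.74434249, -0.00264001],
       [ 0.51424865,  0.45879229, -0.72460883],
       [-0.53814592, -0.48524622, -0.68915533]]), 't': array([ 350.6565654 , -235.28716755, 1043.73194855])}
side {'vfov': 44.52371000906004, 'cx': 322.2252164565152, 'cy': 202.13615613194264, 'k1': 0.002934620015927911, 'R': array([[-0.88652911, -0.46266624,  0.0024651 ],
       [-0.33175028,  0.63194513, -0.70041923],
       [ 0.32250253, -0.62175984, -0.71372742]]), 't': array([ 483.53041102,  222.77119506, 1004.17553417])}
{'vfov': 62.615251373387004, 'cx': 319.0153789808287, 'cy': 197.88282686672977, 'k1': -0.030614275760572678, 'R': array([[ 0.37258961, -0.92799511, -0.00143521],
       [-0.89371882, -0.35924329,  0.26872092],
       [-0.24988729, -0.09883995, -0.96321701]]), 't': array([-548.92671911,  -28.30385266,  391.4720105 ])}
```

View pics/scene0.png

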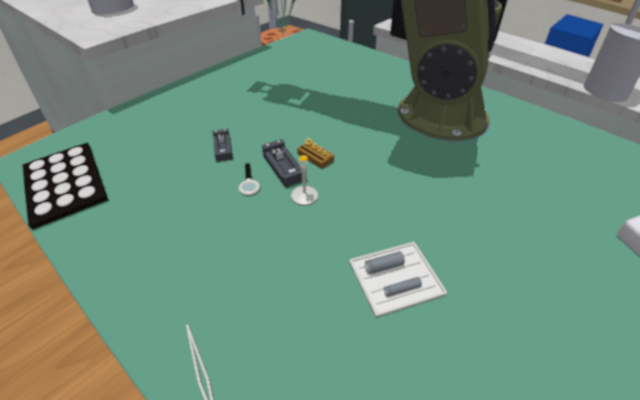

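View pics/side0.png

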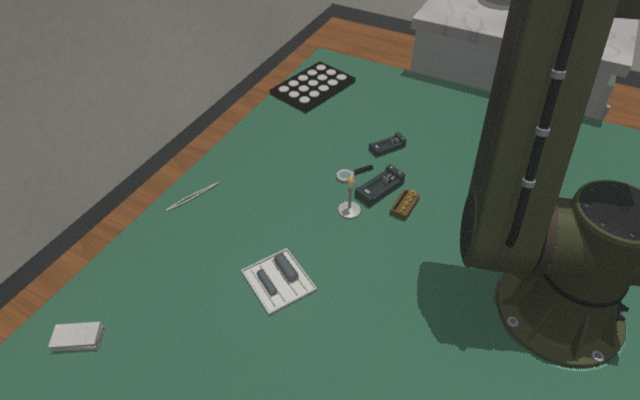

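The scene picture shows the larger charger at about (283,163), with the stand foot at (305,195), the block at (315,152) and the loupe at (249,180). The dish is at (397,278), with the thick cell at (385,262) and the slim cell at (403,287). The smaller charger at (222,145) is a look-alike.

```bash
cat > h.py <<'E'
import numpy as np,cv2
from scipy.spatial.transform import Rotation as Ro
def ray(m,u,v):
    f=200/np.tan(np.radians(m["vfov"]/2)); d=np.array([(u-m["cx"])/f,(v-m["cy"])/f]); s=d.copy()
    for _ in range(20): s=d/(1+m["k1"]*(s@s))
    return m["R"].T@np.array([*s,1.])
def p2w(m,u,v,z):
    c=-m["R"].T@m["t"]; r=ray(m,u,v); return c+r*(z-c[2])/r[2]
def w2p(m,X):
    f=200/np.tan(np.radians(m["vfov"]/2)); c=m["R"]@np.asarray(X)+m["t"]; s=c[:2]/c[2]; s=s*(1+m["k1"]*(s@s)); return np.array([m["cx"],m["cy"]])+f*s
E
python3 - <<'E'
from cell import *
from h import *
m=camera_model("scene");s=camera_model("side")
for n,M,u,v,z in [("cellA",m,366,266,18),("cellB",m,404,259,18),("cell",s,286,266,18),("slim",m,403,287,14),("slim",s,267,282,14),("chgA",m,271,146,24),("chgB",m,296,181,24),("chg",s,381,186,20),("foot",m,305,196,3),("foot",s,349,210,3),("blk",m,315,154,15),("blk",s,405,205,15),("loupering",m,249,187,6),("loupe",s,345,176,6),("lhandle",m,248,168,6)]:
    print(n,p2w(M,u,v,z).round(0))
w=camera_model("wrist");print(-w["R"].T@w["t"])
st=read_state();Rt=Ro.from_euler("xyz",st["eef_rot"]).as_matrix();print("cam in tool",Rt.T@(-w["R"].T@w["t"]-st["eef_pos"]),Rt.T@w["R"].T)
im=camera("scene")[:,:,::-1];cv2.imwrite("pics/c1.png",cv2.resize(im[130:210,220:345],None,fx=6,fy=6,interpolation=cv2.INTER_CUBIC))
E
```

```text
cellA [573. 156.  18.]
cellB [517. 197.  18.]
cell [544. 172.  18.]
slim [564. 227.  14.]
slim [560. 225.  14.]
chgA [ 447. -216.   24.]
chgB [498. -84.  24.]
chg [ 459. -154.   20.]
foot [504. -54.   3.]
foot [501. -56.   3.]
blk [ 392. -125.   15.]
blk [ 382. -124.   15.]
loupering [ 566. -161.    6.]
loupe [ 561. -160.    6.]
lhandle [ 525. -213.    6.]
[ 277.05258609 -480.87620719  383.89051035]
cam in tool [ 78.50477114  -0.55546498 -81.7409249 ] [[ 1.02221472e-03 -9.63200089e-01 -2.68783452e-01]
 [ 9.99999398e-01  1.09198090e-03 -1.10058824e-04]
 [ 3.99515064e-04 -2.68783178e-01  9.63200625e-01]]
```

View pics/c1.png

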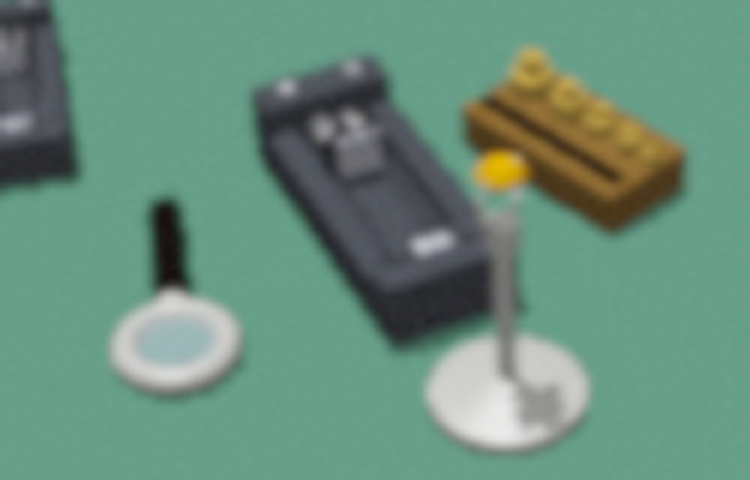

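carry_out(
  slide=[
    [0.54,0.75,-0.08],
    [0.54,0.75,-0.08],
    [0.54,0.75,-0.08],
    [0.54,0.75,-0.08],
    [0.54,0.75,-0.08],
    [0.54,0.75,-0.08],
  ],
  dr=[
    [0,0,0.12],
    [0,0,0.12],
    [0,0,0.12],
    [0,0,0.12],
    [0,0,0.12],
    [0,0,0.12],
  ],
  gripper=[54,54,54,54,54,54],
)

```text
clock: 0.65
eef_pos: [340.7, -320.1, 282.3]
eef_rot: [-3.141, -0.001, 1.138]
wrist_force: [0.6, -0.2, 1.1]
finger_gap: 57.4
finger_force: 0.0
```

carry_out(
  slide=[
    [0.54,0.75,-0.08],
    [0.54,0.75,-0.08],
    [0.54,0.75,-0.08],
    [0.54,0.75,-0.08],
    [0.54,0.75,-0.08],
    [0.54,0.75,-0.08],
    [0.54,0.75,-0.08],
    [0.54,0.75,-0.08],
  ],
  dr=[
    [0,0,0.01],
    [0,0,0.01],
    [0,0,0.01],
    [0,0,0.01],
    [0,0,0.01],
    [0,0,0.01],
    [0,0,0.01],
    [0,0,0.01],
  ],
  gripper=[54,54,54,54,54,54,54,54],
)

```text
clock: 1.32
eef_pos: [474.7, -134.7, 262.2]
eef_rot: [-3.141, 0.0, 1.196]
wrist_force: [-0.1, -0.1, 0.2]
finger_gap: 50.4
finger_force: 0.0
```

```bash
cat > look.py <<'E'
import sys,pickle
from cell import *
from h import *
n=sys.argv[1]; st=read_state(); m=camera_model("wrist"); im=camera("wrist")[:,:,::-1]
pickle.dump(m,open(f"{n}.pkl","wb")); cv2.imwrite(f"pics/{n}_full.png",im)
cv2.imwrite(f"pics/{n}.png",cv2.resize(im,(800,500),interpolation=cv2.INTER_CUBIC))
print(st["clock"],st["eef_pos"],st["eef_rot"])
E
python3 look.py w1
```

```text
1.3167 [ 474.66318244 -134.71718806  262.23585339] [-3.14070239e+00  1.33426762e-04  1.19604814e+00]
```

View pics/w1.png

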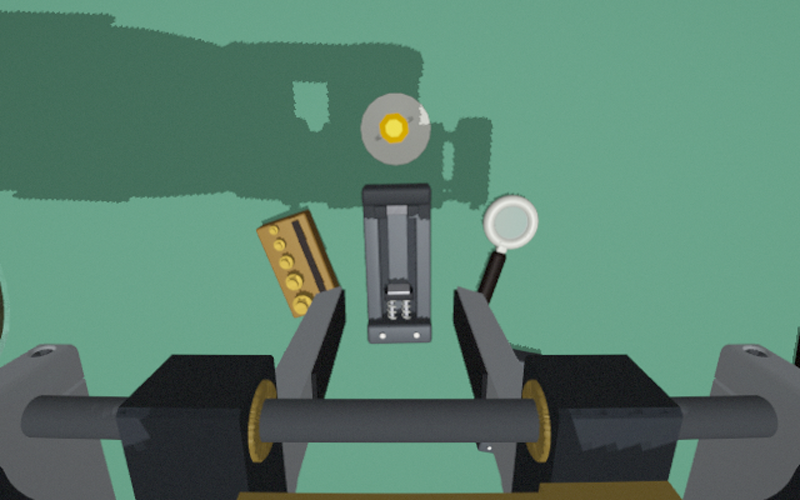

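The stand, charger, block and loupe are all visible. The charger is almost in line with the view: end wall edge at row 186, housing edge at row 342, sides at columns 363–431.

```bash
python3 - <<'E'
import cv2
im=cv2.imread("pics/w1_full.png")
cv2.imwrite("pics/w1c.png",cv2.resize(im[140:280,270:370],None,fx=4.2,fy=4.2,interpolation=cv2.INTER_CUBIC))
E
```

```text
(no output)
```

View pics/w1c.png

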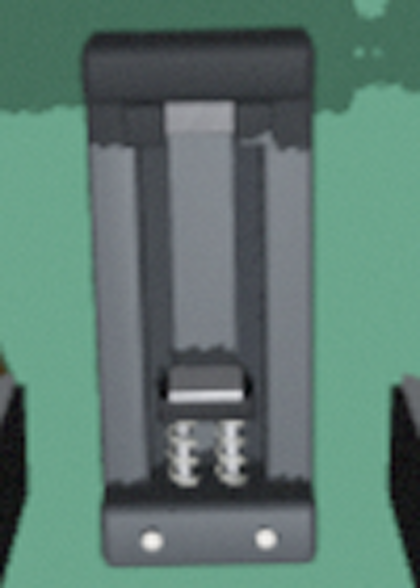

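Crop of the charger: wall outer edges run (90,150)–(106,480) and (312,150)–(313,480). The plate's top edge is at (167–245, 395), the end wall's far edge at v≈35 and the housing's rear edge at v≈560.

```bash
python3 - <<'E'
import pickle
from h import *
from scipy.optimize import least_squares
m=pickle.load(open("w1.pkl","rb"))
P=lambda u,v,z:p2w(m,270+u/4.2,140+v/4.2,z)
obs=[(90,155,24,None,27),(98,320,24,None,27),(106,480,24,None,27),(312,155,24,None,-27),(313,320,24,None,-27),(313,480,24,None,-27),
(205,398,33,-23.6,None),(168,398,33,None,9),(245,398,33,None,-9),(200,35,30,60,None),(210,562,36,-70,None),(210,500,36,-52,None),(166,100,28,None,8),(235,100,28,None,-8)]
def loc(p):
    c,s=np.cos(p[2]),np.sin(p[2]); out=[]
    for u,v,z,x,y in obs:
        w=P(u,v,z)[:2]-p[:2]; l=(c*w[0]+s*w[1],-s*w[0]+c*w[1]); out.append(l[0]-x if x is not None else l[1]-y)
    return np.array(out)
r=least_squares(loc,[465,-150,1.2],loss="soft_l1");print(r.x,loc(r.x).round(1))
E
```

```text
[ 466.59820375 -153.18768927    1.21844168] [-0.6 -0.8 -1.   0.9  0.7  0.7 -3.   0.4 -0.2  0.4  1.  -0.1 -0.1 -0. ]
```

carry_out(
  slide=[
    [0.14,0.62,0],
    [0.14,0.62,0],
    [0.14,0.62,0],
    [0.14,0.62,0],
    [0.14,0.62,0],
    [0.14,0.62,0],
  ],
  dr=[
    [0,0,0.119],
    [0,0,0.119],
    [0,0,0.119],
    [0,0,0.119],
    [0,0,0.119],
    [0,0,0.119],
  ],
  gripper=[54,54,54,54,54,54],
)

```text
clock: 1.87
eef_pos: [509.3, 19.8, 262.7]
eef_rot: [-3.141, 0.0, 1.949]
wrist_force: [-0.1, 0.4, 0.4]
finger_gap: 51.1
finger_force: 0.0
```

carry_out(
  slide=[
    [0.14,0.62,-0.1],
    [0.14,0.62,-0.1],
    [0.14,0.62,-0.1],
    [0.14,0.62,-0.1],
    [0.14,0.62,-0.1],
    [0.14,0.62,-0.1],
    [0.14,0.62,-0.1],
    [0.14,0.62,-0.1],
  ],
  dr=[
    [0,0,0.09],
    [0,0,0.09],
    [0,0,0.09],
    [0,0,0.09],
    [0,0,0.09],
    [0,0,0.09],
    [0,0,0.09],
    [0,0,0.09],
  ],
  gripper=[54,54,54,54,54,54,54,54],
)

```text
clock: 2.53
eef_pos: [544.6, 172.8, 238.0]
eef_rot: [3.141, 0.0, 2.502]
wrist_force: [0.4, 0.3, -0.0]
finger_gap: 50.7
finger_force: 0.0
```

```bash
python3 look.py w2
```

```text
2.5333 [544.55797151 172.83411176 237.97579002] [3.14147422e+00 2.79250449e-04 2.50229698e+00]
```

View pics/w2.png

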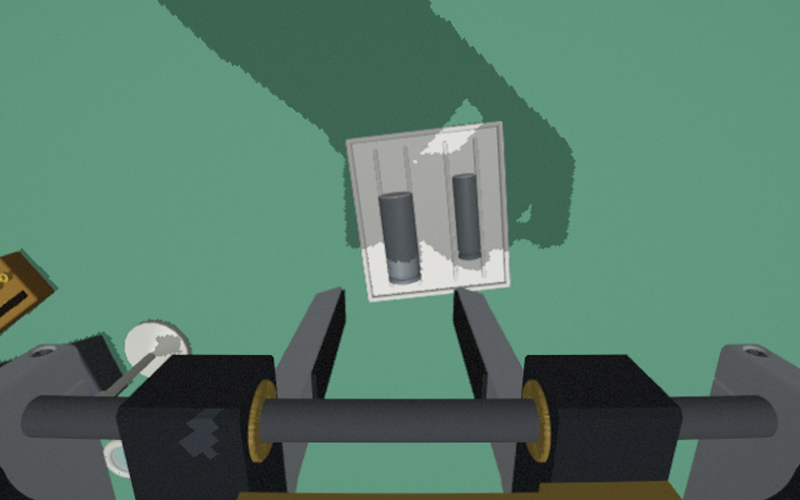

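The thick cell lies in the left groove, from (396,193) to (404,282), and the slim cell in the right one. I need a close crop to tell which end is the button.

```bash
python3 - <<'E'
import cv2
im=cv2.imread("pics/w2_full.png")
cv2.imwrite("pics/w2c.png",cv2.resize(im[140:240,270:420],None,fx=5,fy=5,interpolation=cv2.INTER_CUBIC))
E
```

```text
(no output)
```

View pics/w2c.png

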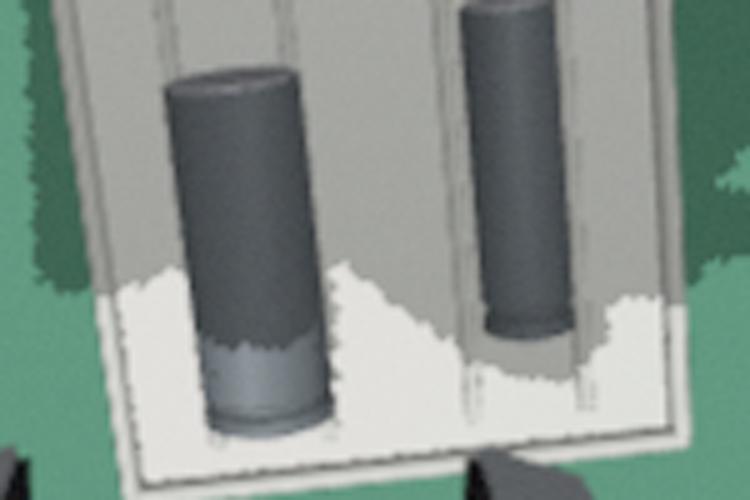

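```bash
python3 - <<'E'
import pickle
from h import *
m=pickle.load(open("w2.pkl","rb"))
P=lambda u,v,z:p2w(m,270+u/5,140+v/5,z)
top=P(234,92,31);bot=P(270,433,31)
e=[P(170,110,18),P(205,410,18),P(300,95,18),P(331,400,18)]
print(top,bot,np.linalg.norm(top-bot)); 
for a,b in((bot,top),(e[1],e[0]),(e[3],e[2])): d=a-b; print("yaw of image-down dir",np.arctan2(d[1],d[0]))
print("edge mid",(e[0]+e[2])/2,(e[1]+e[3])/2)
mid=(top+bot)/2; print("mid",mid, "j6 at yaw", )
# side-camera check location: project cell ends
from cell import *
s=camera_model("side")
for p in(top,bot): print(w2p(s,[p[0],p[1],18]))
print(w2p(camera_model("scene"),[bot[0],bot[1],18]), P(240,71,5),"slim bot",P(530,335,20))
im=camera("scene")[:,:,::-1]; sd=camera("side")[:,:,::-1]
a=cv2.resize(im[245:310,345:450],None,fx=5,fy=5,interpolation=cv2.INTER_CUBIC); b=cv2.resize(sd[245:310,235:320],None,fx=3,fy=5,interpolation=cv2.INTER_CUBIC)
cv2.imwrite("pics/ends.png",np.hstack([a,b]))
E
```

```text
[516.27728153 192.21147764  31.        ] [571.63920192 159.37443035  31.        ] 64.3678017660682
yaw of image-down dir -0.5353558087362915
yaw of image-down dir -0.5350764485053645
yaw of image-down dir -0.5286533369619906
edge mid [519.49904258 189.92596055  18.        ] [570.78548004 159.74919716  18.        ]
mid [543.95824172 175.792954    31.        ] j6 at yaw
[292.55501373 277.59685993]
[278.23066745 257.15956897]
[367.89014157 266.46755019] [516.828648   193.03736764   5.        ] slim bot [588.62582163 208.70655558  20.        ]
```

View pics/ends.png

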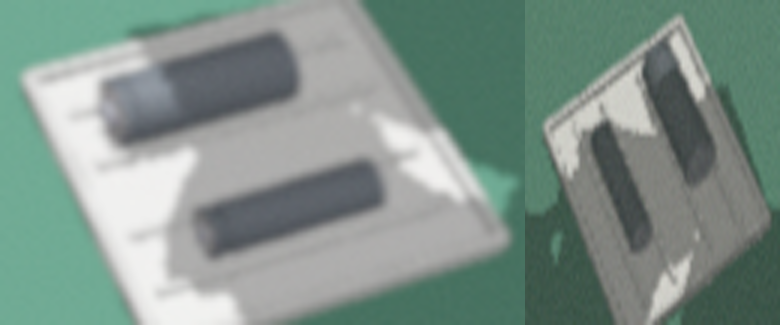

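The left ends in the scene crop show the buttons; the thick cell's is at (108,112). So the cell's x axis points along yaw −0.533, and I turn the tool half round.

carry_out(
  slide=[
    [0.048,-0.02,0],
    [0.048,-0.02,0],
    [0.048,-0.02,0],
    [0.048,-0.02,0],
    [0.048,-0.02,0],
    [0.048,-0.02,0],
    [0.048,-0.02,0],
    [0.048,-0.02,0],
    [0.048,-0.02,0],
    [0.048,-0.02,0],
  ],
  dr=[
    [0,0,-0.199],
    [0,0,-0.199],
    [0,0,-0.199],
    [0,0,-0.199],
    [0,0,-0.199],
    [0,0,-0.199],
    [0,0,-0.199],
    [0,0,-0.199],
    [0,0,-0.199],
    [0,0,-0.199],
  ],
  gripper=[54,54,54,54,54,54,54,54,54,54],
)

```text
clock: 3.52
eef_pos: [556.5, 168.8, 237.9]
eef_rot: [3.141, -0.0, 1.249]
wrist_force: [0.1, 0.2, -0.5]
finger_gap: 50.6
finger_force: 0.0
```

carry_out(
  slide=[
    [0,0,0],
    [0,0,0],
    [0,0,0],
    [0,0,0],
    [0,0,0],
    [0,0,0],
    [0,0,0],
    [0,0,0],
    [0,0,0],
    [0,0,0],
  ],
  dr=[
    [0,0,-0.199],
    [0,0,-0.199],
    [0,0,-0.199],
    [0,0,-0.199],
    [0,0,-0.199],
    [0,0,-0.199],
    [0,0,-0.199],
    [0,0,-0.199],
    [0,0,-0.199],
    [0,0,-0.199],
  ],
  gripper=[54,54,54,54,54,54,54,54,54,54],
)

```text
clock: 4.35
eef_pos: [556.5, 168.8, 237.9]
eef_rot: [-3.142, -0.0, -0.001]
wrist_force: [-0.3, 0.0, -0.5]
finger_gap: 50.5
finger_force: 0.0
```

carry_out(
  slide=[
    [0,0,-0.1],
    [0,0,-0.1],
    [0,0,-0.1],
    [0,0,-0.1],
    [0,0,-0.1],
    [0,0,-0.1],
    [0,0,-0.1],
    [0,0,-0.1],
  ],
  dr=[
    [0,0,-0.085],
    [0,0,-0.085],
    [0,0,-0.085],
    [0,0,-0.085],
    [0,0,-0.085],
    [0,0,-0.085],
    [0,0,-0.085],
    [0,0,-0.085],
  ],
  gripper=[54,54,54,54,54,54,54,54],
)

```text
clock: 5.02
eef_pos: [556.5, 169.1, 212.8]
eef_rot: [-3.141, -0.0, -0.526]
wrist_force: [0.2, 1.0, -1.1]
finger_gap: 51.0
finger_force: 0.0
```

```bash
python3 look.py w3; python3 - <<'E'
import pickle
from h import *
m=pickle.load(open("w3.pkl","rb")); im=cv2.imread("pics/w3_full.png")
c=np.array([545.5,174.5]);d=np.array([.861,-.508])
for k in(-35,32,35): print(k,w2p(m,[*(c+k*d),18]),w2p(m,[*(c+k*d),31]))
print(im.shape)
# brightness profile along cell axis and across
n=np.array([.508,.861])
for k in (-20,0,10,20):
    row=[]
    for t in range(-22,23,1):
        u,v=w2p(m,[*(c+k*d+t*n),18]); 
        row.append(im[int(round(v)),int(round(u))].mean().astype(int) if 0<=v<400 and 0<=u<640 else -1)
    print(k,*row)
E
```

```text
5.0167 [556.45424223 169.10766218 212.80757645] [-3.14143222e+00 -1.49256668e-04 -5.26311762e-01]
-35 [320.2079242  248.40835712] [320.25331485 254.59517814]
32 [320.89099676 176.44815458] [320.97147896 179.71812791]
35 [320.92350953 173.01005921] [321.00575902 176.12919317]
(400, 640, 3)
-20 160 159 160 159 158 161 160 158 147 102 65 70 76 77 77 80 81 80 84 85 86 87 86 84 85 82 81 81 79 79 76 72 69 68 131 160 160 159 160 159 159 158 158 160 159
0 161 159 161 161 160 160 160 160 133 75 66 70 73 74 76 79 84 84 84 85 86 84 87 85 84 84 83 84 79 79 77 73 64 65 104 146 161 160 162 161 161 160 159 160 161
10 160 160 162 162 161 162 161 160 160 77 70 70 74 78 77 79 82 80 83 86 83 84 85 84 84 83 83 81 77 79 75 74 68 68 92 142 160 161 161 161 160 161 161 161 160
20 162 162 162 161 160 161 161 160 163 130 64 74 76 80 78 80 82 84 85 86 86 87 84 85 85 83 79 77 80 76 77 72 67 64 74 134 162 161 160 161 161 162 161 161 162
```

carry_out(
  slide=[
    [0,-0.006,-0.2],
    [0,-0.006,-0.3],
    [0,-0.006,-0.38],
    [0,-0.006,-0.413],
    [0,-0.006,-0.413],
    [0,-0.006,-0.413],
  ],
  dr=[
    [0,0,-0.001],
    [0,0,-0.001],
    [0,0,-0.001],
    [0,0,-0.001],
    [0,0,-0.001],
    [0,0,-0.001],
  ],
  gripper=[54,54,54,54,54,54],
  newtons=30,
)

```text
clock: 5.57
eef_pos: [556.7, 167.9, 109.8]
eef_rot: [-3.141, -0.0, -0.533]
wrist_force: [-0.5, -0.4, -0.0]
finger_gap: 50.7
finger_force: 0.0
```

carry_out(
  slide=[
    [0,0,0],
    [0,0,0],
    [0,0,0],
    [0,0,0],
    [0,0,0],
    [0,0,0],
  ],
  dr=[
    [0,0,0],
    [0,0,0],
    [0,0,0],
    [0,0,0],
    [0,0,0],
    [0,0,0],
  ],
  gripper=[20,20,20,20,20,20],
)

```text
clock: 6.07
eef_pos: [556.5, 167.8, 109.8]
eef_rot: [-3.141, -0.0, -0.533]
wrist_force: [-1.5, -2.4, 4.7]
finger_gap: 25.4
finger_force: 30.0
```

carry_out(
  slide=[
    [0,0,0.1],
    [0,0,0.25],
    [0,0,0.4],
    [0,0,0.55],
    [0,0,0.7],
    [0,0,0.7],
    [0,0,0.7],
  ],
  dr=[
    [0,0,0],
    [0,0,0],
    [0,0,0],
    [0,0,0],
    [0,0,0],
    [0,0,0],
    [0,0,0],
  ],
  gripper=[20,20,20,20,20,20,20],
  newtons=40,
)

```text
clock: 6.65
eef_pos: [556.7, 168.0, 286.2]
eef_rot: [-3.139, -0.003, -0.533]
wrist_force: [-0.2, 0.4, -2.0]
finger_gap: 25.0
finger_force: 40.0
```

```bash
cat > tgt.py <<'E'
from cell import *
from h import *
CH=[466.6,-153.2,1.218]; A=13.; H=91.7
def tcp(th,xb,zb,y=0):
    t=np.radians(th);a=np.array([np.cos(t),np.sin(t)]);up=np.array([-a[1],a[0]])
    p=np.array([xb,zb])+13*up+(35+A)*a+H*up
    c,s=np.cos(CH[2]),np.sin(CH[2])
    pos=np.array([CH[0]+c*p[0]-s*y,CH[1]+s*p[0]+c*y,p[1]])
    R=Ro.from_euler("z",CH[2])*Ro.from_euler("y",-t)*Ro.from_euler("x",np.pi)
    return pos,R
def rel(*k,pos0=None,R0=None):
    st=read_state(); pos0=st["eef_pos"] if pos0 is None else pos0
    R0=Ro.from_euler("xyz",st["eef_rot"]) if R0 is None else R0
    p,R=tcp(*k); return p,((p-pos0)/250).round(4),((R*R0.inv()).as_rotvec()/2/np.pi).round(4)
E
python3 - <<'E'
from tgt import *
st=read_state();print(st["eef_pos"],st["eef_rot"],st["finger_gap"],st["wrist_force"])
for k in((20,-13,80),(20,-13,16),(20,-31.5,13.5)): print(k,rel(*k))
E
```

```text
[556.69722161 168.02737567 286.19960494] [-3.13892514e+00 -2.67692036e-03 -5.33470328e-01] 24.982256614136837 [-0.20679464  0.36598507 -2.00555368]
(20, -13, 80) (array([ 465.32009091, -156.67611833,  194.80278428]), array([-0.3655, -1.2988, -0.3656]), array([ 0.0206, -0.0593,  0.2756]))
(20, -13, 16) (array([ 465.32009091, -156.67611833,  130.80278428]), array([-0.3655, -1.2988, -0.6216]), array([ 0.0206, -0.0593,  0.2756]))
(20, -31.5, 13.5) (array([ 458.92791067, -174.03670679,  128.30278428]), array([-0.3911, -1.3683, -0.6316]), array([ 0.0206, -0.0593,  0.2756]))
```

carry_out(
  slide=[
    [-0.18,-0.65,0],
    [-0.18,-0.65,0],
    [-0.18,-0.65,0],
    [-0.18,-0.65,0],
    [-0.18,-0.65,0],
    [-0.18,-0.65,0],
    [-0.18,-0.65,0],
  ],
  dr=[
    [0,0,0.139],
    [0,0,0.139],
    [0,0,0.139],
    [0,0,0.139],
    [0,0,0.139],
    [0,0,0.139],
    [0,0,0.139],
  ],
  gripper=[20,20,20,20,20,20,20],
)

```text
clock: 7.23
eef_pos: [510.8, 4.4, 282.8]
eef_rot: [-3.141, 0.002, 0.312]
wrist_force: [-0.5, 0.8, -1.0]
finger_gap: 25.0
finger_force: 40.0
```

carry_out(
  slide=[
    [-0.185,-0.65,0],
    [-0.185,-0.65,0],
    [-0.185,-0.65,0],
    [-0.185,-0.65,0],
    [-0.185,-0.65,0],
    [-0.185,-0.65,0],
    [-0.185,-0.65,0],
    [-0.185,-0.65,0],
    [-0.185,-0.65,0],
  ],
  dr=[
    [0,0,0.139],
    [0,0,0.139],
    [0,0,0.139],
    [0,0,0.139],
    [0,0,0.139],
    [0,0,0.139],
    [0,0,0.139],
    [0,0,0.139],
    [0,0,0.139],
  ],
  gripper=[20,20,20,20,20,20,20,20,20],
)

```text
clock: 7.98
eef_pos: [464.8, -157.1, 282.8]
eef_rot: [-3.139, -0.0, 1.184]
wrist_force: [-0.4, -0.0, -0.8]
finger_gap: 25.1
finger_force: 40.0
```

```bash
python3 - <<'E'
from tgt import *
print(read_state()["clock"],read_state()["eef_pos"],read_state()["eef_rot"])
for k in((20,-13,80),(20,-13,40)): print(k,rel(*k))
E
```

```text
7.9833 [ 464.75608053 -157.10167545  282.76973846] [-3.13890818e+00 -1.08445472e-04  1.18385624e+00]
(20, -13, 80) (array([ 465.32009091, -156.67611833,  194.80278428]), array([ 0.0023,  0.0017, -0.3519]), array([ 0.0516, -0.0205,  0.0053]))
(20, -13, 40) (array([ 465.32009091, -156.67611833,  154.80278428]), array([ 0.0023,  0.0017, -0.5119]), array([ 0.0516, -0.0205,  0.0053]))
```

carry_out(
  slide=[
    [0.002,0.002,0],
    [0.002,0.002,-0.1],
    [0.002,0.002,-0.2],
    [0.002,0.002,-0.32],
    [0.002,0.002,-0.42],
    [0.002,0.002,-0.49],
    [0.002,0.002,-0.512],
    [0.002,0.002,-0.512],
    [0.002,0.002,-0.512],
  ],
  dr=[
    [0.052,-0.02,0],
    [0.052,-0.02,0],
    [0.052,-0.02,0],
    [0.052,-0.02,0],
    [0.052,-0.02,0],
    [0.052,-0.02,0],
    [0.052,-0.02,0],
    [0.052,-0.02,0],
    [0.052,-0.02,0],
  ],
  gripper=[20,20,20,20,20,20,20,20,20],
)

```text
clock: 8.73
eef_pos: [465.8, -156.5, 156.7]
eef_rot: [-3.133, -0.35, 1.179]
wrist_force: [1.2, -0.4, -0.2]
finger_gap: 24.8
finger_force: 40.0
```

```bash
python3 look.py w4; python3 - <<'E'
from tgt import *
st=read_state();R0=Ro.from_euler("xyz",st["eef_rot"]);print((Ro.from_euler("z",-1.218)*R0).as_euler("xyz",degrees=True))
for k in((20,-13,40),(20,-13,15)): print(k,rel(*k))
a=cv2.imread("pics/w4_full.png")[60:320,220:420]
s=camera("scene")[120:210,235:325,::-1]; d=camera("side")[150:220,335:425,::-1]
r=lambda x,w,h:cv2.resize(x,(w,h),interpolation=cv2.INTER_CUBIC)
cv2.imwrite("pics/m4.png",np.hstack([r(a,400,520),np.vstack([r(s,360,300),r(d,360,220)])]))
E
```

```text
8.7333 [ 465.83487513 -156.52931979  156.74335167] [-3.13299875 -0.34997743  1.17893221]
[-179.58108327  -20.04466491   -2.20373729]
(20, -13, 40) (array([ 465.32009091, -156.67611833,  154.80278428]), array([-0.0027, -0.0001, -0.0097]), array([-0.0005, -0.001 ,  0.0057]))
(20, -13, 15) (array([ 465.32009091, -156.67611833,  129.80278428]), array([-2.700e-03, -1.000e-04, -1.097e-01]), array([-0.0005, -0.001 ,  0.0057]))
```

View pics/m4.png

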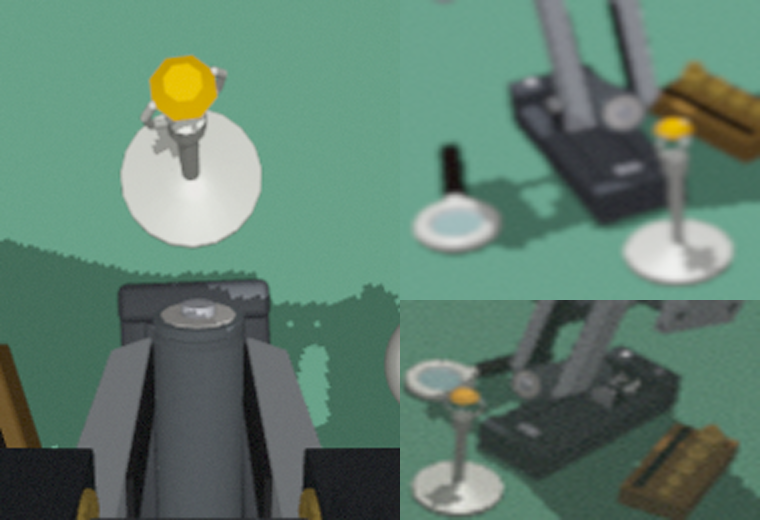

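The button is seen at (198,311) in the wrist crop, on the charger's fixed-contact side. The cell spans columns 155–243 over the end wall at 119–270. The stand is clear ahead.

```bash
python3 - <<'E'
from tgt import *
import pickle
m=pickle.load(open("w4.pkl","rb"))
c,s=np.cos(CH[2]),np.sin(CH[2])
def loc(u,v,z):
    w=p2w(m,220+u/2,60+v/2,z)[:2]-CH[:2]; return (c*w[0]+s*w[1],-s*w[0]+c*w[1])
for q in((119,300,30),(270,295,30),(195,284,30),(119,320,30),(270,320,30)):print(q,np.round(loc(*q),1))
# cell axis lateral from image: button centre / body edges vs tool prediction
st=read_state();R=Ro.from_euler("xyz",st["eef_rot"]).as_matrix();P=st["eef_pos"]
for X in ([22+13-13,0,91.7],[19,13,91.7],[19,-13,91.7],[22,0,91.7]): 
    q=(w2p(m,P+R@np.array(X))-[220,60])*2; print(X,q.round(1))
E
```

```text
(119, 300, 30) [53.  26.6]
(270, 295, 30) [ 52.9 -26.4]
(195, 284, 30) [57.7 -0.2]
(119, 320, 30) [46.  26.8]
(270, 320, 30) [ 44.2 -26. ]
[22, 0, 91.7] [200.5 305.1]
[19, 13, 91.7] [247.4 315.4]
[19, -13, 91.7] [153.5 315.4]
[22, 0, 91.7] [200.5 305.1]
```

carry_out(
  slide=[
    [-0.003,0,0],
    [-0.003,0,-0.04],
    [-0.003,0,-0.08],
    [-0.003,0,-0.1],
    [-0.003,0,-0.1],
    [-0.003,0,-0.1],
  ],
  dr=[
    [0,-0.001,0.0057],
    [0,-0.001,0.0057],
    [0,-0.001,0.0057],
    [0,-0.001,0.0057],
    [0,-0.001,0.0057],
    [0,-0.001,0.0057],
  ],
  gripper=[20,20,20,20,20,20],
)

```text
clock: 9.38
eef_pos: [464.8, -156.5, 131.0]
eef_rot: [-3.139, -0.352, 1.217]
wrist_force: [-0.3, -0.2, -1.6]
finger_gap: 25.0
finger_force: 40.0
```

```bash
python3 - <<'E'
from tgt import *
st=read_state();R0=Ro.from_euler("xyz",st["eef_rot"]);print(st["eef_pos"],(Ro.from_euler("z",-1.218)*R0).as_euler("xyz",degrees=True))
for k in((20,-13,14.5),(20,-22,14.5),(20,-31.5,14)): print(k,rel(*k))
E
```

```text
[ 464.8154218  -156.52201945  130.9613676 ] [-1.79825885e+02 -2.01918335e+01 -5.81018776e-02]
(20, -13, 14.5) (array([ 465.32009091, -156.67611833,  129.30278428]), array([ 0.002 , -0.0006, -0.0066]), array([-0.0007, -0.0002, -0.    ]))
(20, -22, 14.5) (array([ 462.2103816 , -165.12181001,  129.30278428]), array([-0.0104, -0.0344, -0.0066]), array([-0.0007, -0.0002, -0.    ]))
(20, -31.5, 14) (array([ 458.92791067, -174.03670679,  128.80278428]), array([-0.0236, -0.0701, -0.0086]), array([-0.0007, -0.0002, -0.    ]))
```

carry_out(
  slide=[
    [-0.005,-0.017,-0.004],
    [-0.01,-0.034,-0.007],
    [-0.016,-0.052,-0.008],
    [-0.0236,-0.07,-0.008],
    [-0.0236,-0.07,-0.008],
    [-0.0236,-0.07,-0.008],
    [-0.0236,-0.07,-0.008],
  ],
  dr=[
    [0,0,0],
    [0,0,0],
    [0,0,0],
    [0,0,0],
    [0,0,0],
    [0,0,0],
    [0,0,0],
  ],
  gripper=[20,20,20,20,20,20,20],
)

```text
clock: 9.97
eef_pos: [459.1, -174.2, 129.7]
eef_rot: [-3.14, -0.353, 1.218]
wrist_force: [1.8, 6.5, 2.3]
finger_gap: 25.1
finger_force: 40.0
```

```bash
python3 - <<'E'
from tgt import *
st=read_state();print(st["eef_pos"],st["wrist_force"],st["moment"])
for k in((20,-31.5,14),(15,-32,13),(10,-32.5,12.5),(7,-32.5,12.2)): print(k,rel(*k))
E
```

```text
[ 459.08977661 -174.17461029  129.70622311] [1.75407429 6.46020227 2.34059173] [ 0.96950732 -0.39521143  0.05526859]
(20, -31.5, 14) (array([ 458.92791067, -174.03670679,  128.80278428]), array([-0.0006,  0.0006, -0.0036]), array([-0.0007, -0.    , -0.    ]))
(15, -32, 13) (array([ 462.20013644, -165.14963496,  126.55574818]), array([ 0.0124,  0.0361, -0.0126]), array([-0.0137,  0.0048, -0.    ]))
(10, -32.5, 12.5) (array([ 465.42169934, -156.40015897,  123.94448427]), array([ 0.0253,  0.0711, -0.023 ]), array([-0.0267,  0.0096,  0.    ]))
(7, -32.5, 12.2) (array([ 467.42320744, -150.9642424 ,  121.96931056]), array([ 0.0333,  0.0928, -0.0309]), array([-0.0346,  0.0125,  0.    ]))
```

carry_out(
  slide=[
    [0.005,0.016,-0.006],
    [0.0113,0.033,-0.011],
    [0.0113,0.033,-0.011],
    [0.018,0.051,-0.017],
    [0.0243,0.0685,-0.022],
    [0.0243,0.0685,-0.022],
    [0.03,0.0837,-0.027],
    [0.03,0.0837,-0.027],
    [0.03,0.0837,-0.027],
  ],
  dr=[
    [-0.007,0.0025,0],
    [-0.0137,0.0048,0],
    [-0.0137,0.0048,0],
    [-0.02,0.007,0],
    [-0.0267,0.0096,0],
    [-0.0267,0.0096,0],
    [-0.032,0.0115,0],
    [-0.032,0.0115,0],
    [-0.032,0.0115,0],
  ],
  gripper=[20,20,20,20,20,20,20,20,20],
)

```text
clock: 10.72
eef_pos: [466.8, -152.9, 123.1]
eef_rot: [3.141, -0.139, 1.219]
wrist_force: [0.7, 4.8, 3.3]
finger_gap: 25.0
finger_force: 40.0
```

```bash
python3 - <<'E'
from tgt import *
st=read_state();R0=Ro.from_euler("xyz",st["eef_rot"]);print(st["eef_pos"],st["wrist_force"],st["moment"],(Ro.from_euler("z",-1.218)*R0).as_euler("xyz",degrees=True))
for k in((8,-33,12.2),(6,-33,12.2)): print(k,rel(*k))
E
```

```text
[ 466.80184452 -152.92486694  123.06487143] [0.71694729 4.83652934 3.25500941] [ 0.88411878 -0.15935334  0.00152317] [ 1.79974055e+02 -7.95865579e+00  3.79978844e-02]
(8, -33, 12.2) (array([ 466.58667788, -153.23618169,  122.56137564]), array([-0.0009, -0.0012, -0.002 ]), array([ 0.0001,  0.    , -0.0001]))
(6, -33, 12.2) (array([ 467.91054237, -149.64068441,  121.34380868]), array([ 0.0044,  0.0131, -0.0069]), array([-0.0051,  0.0019, -0.0001]))
```

carry_out(
  slide=[
    [0,0,0],
    [0,0,0],
    [0,0,0],
    [0,0,0],
    [0,0,0.06],
    [0,0,0.14],
    [0,0,0.2],
    [0,0,0.2],
  ],
  dr=[
    [0,0,0],
    [0,0,0],
    [0,0,0],
    [0,0,0],
    [0,0,0],
    [0,0,0],
    [0,0,0],
    [0,0,0],
  ],
  gripper=[42,42,42,42,42,42,42,42],
)

```text
clock: 11.38
eef_pos: [467.3, -153.8, 175.3]
eef_rot: [3.138, -0.138, 1.219]
wrist_force: [0.7, 0.8, 1.4]
finger_gap: 39.6
finger_force: 0.0
```

```bash
python3 look.py w5; python3 - <<'E'
from tgt import *
a=cv2.imread("pics/w5_full.png")[60:320,220:420]
s=camera("scene")[120:210,235:325,::-1]; d=camera("side")[150:220,335:425,::-1]
r=lambda x,w,h:cv2.resize(x,(w,h),interpolation=cv2.INTER_CUBIC)
cv2.imwrite("pics/m5.png",np.hstack([r(a,400,520),np.vstack([r(s,360,300),r(d,360,220)])]))
st=read_state();R0=Ro.from_euler("xyz",st["eef_rot"])
R=Ro.from_euler("z",1.218)*Ro.from_euler("x",np.pi); print("level dr",(R*R0.inv()).as_rotvec()/2/np.pi)
c,sn=np.cos(1.218),np.sin(1.218)
for x in(22,):
  for zt in (60,38): print(x,zt,(np.array([CH[0]+c*x,CH[1]+sn*x,zt+97])-st["eef_pos"])/250)
E
```

```text
11.3833 [ 467.3358115  -153.75132827  175.2615001 ] [ 3.13750728 -0.13816077  1.21863834]
level dr [-2.07423467e-02  7.49345261e-03 -1.89554065e-05]
22 60 [ 0.03187273  0.08252565 -0.05996678]
22 38 [ 0.03187273  0.08252565 -0.14796678]
```

View pics/m5.png

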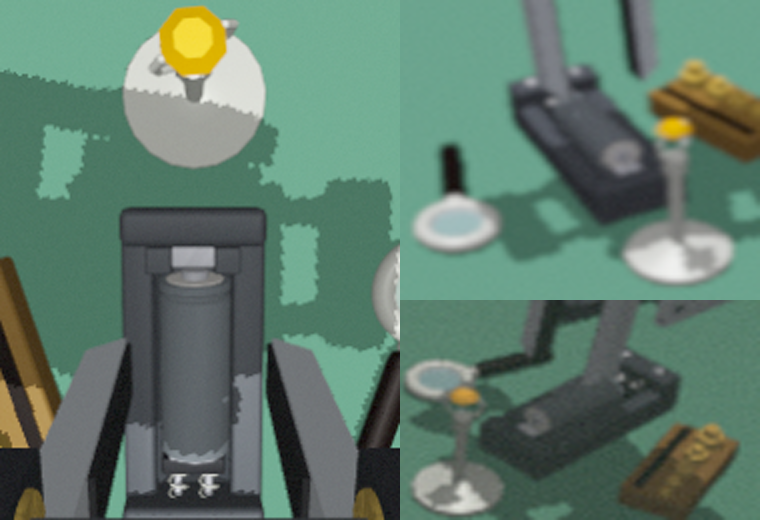

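The cell lies in the bay with its button at the fixed contact, (195,275) in the wrist crop, perhaps still a little raised. Next I press near that end with the fingers shut.

carry_out(
  slide=[
    [0.03,0.0825,0],
    [0.032,0.0825,0],
    [0.032,0.0825,-0.03],
    [0.032,0.0825,-0.06],
    [0.032,0.0825,-0.06],
    [0.032,0.0825,-0.06],
  ],
  dr=[
    [-0.0207,0.0075,0],
    [-0.0207,0.0075,0],
    [-0.0207,0.0075,0],
    [-0.0207,0.0075,0],
    [-0.0207,0.0075,0],
    [-0.0207,0.0075,0],
  ],
  gripper=[0,0,0,0,0,0],
  newtons=20,
)

```text
clock: 12.03
eef_pos: [473.9, -133.0, 156.6]
eef_rot: [-3.14, -0.001, 1.218]
wrist_force: [-1.1, 0.3, 0.1]
finger_gap: 3.0
finger_force: 0.0
```

carry_out(
  slide=[
    [0,0,-0.02],
    [0,0,-0.04],
    [0,0,-0.055],
    [0,0,-0.065],
    [0,0,-0.072],
    [0,0,-0.076],
    [0,0,-0.076],
  ],
  dr=[
    [0,0,0],
    [0,0,0],
    [0,0,0],
    [0,0,0],
    [0,0,0],
    [0,0,0],
    [0,0,0],
  ],
  gripper=[0,0,0,0,0,0,0],
)

```text
clock: 12.62
eef_pos: [474.5, -132.5, 138.5]
eef_rot: [3.141, -0.0, 1.218]
wrist_force: [0.5, 0.0, 0.0]
finger_gap: 0.3
finger_force: 0.0
```

carry_out(
  slide=[
    [0,0,-0.005],
    [0,0,-0.009],
    [0,0,-0.013],
    [0,0,-0.015],
    [0,0,-0.015],
  ],
  dr=[
    [0,0,0],
    [0,0,0],
    [0,0,0],
    [0,0,0],
    [0,0,0],
  ],
  gripper=[0,0,0,0,0],
)

```text
clock: 13.03
eef_pos: [474.9, -132.6, 135.4]
eef_rot: [3.14, -0.0, 1.218]
wrist_force: [0.1, 1.8, 8.0]
finger_gap: 0.1
finger_force: 3.7
```

carry_out(
  slide=[
    [0,0,-0.003],
    [0,0,-0.006],
    [0,0,-0.006],
    [0,0,-0.006],
  ],
  dr=[
    [0,0,0],
    [0,0,0],
    [0,0,0],
    [0,0,0],
  ],
  gripper=[0,0,0,0],
)

```text
clock: 13.37
eef_pos: [475.5, -133.0, 135.1]
eef_rot: [3.137, -0.0, 1.218]
wrist_force: [-0.7, 0.4, 18.7]
finger_gap: 0.4
finger_force: 9.5
```

carry_out(
  slide=[
    [0,0,0.06],
    [-0.02,-0.05,0.06],
    [-0.046,-0.125,0.06],
    [-0.046,-0.125,0.04],
    [-0.046,-0.125,0.02],
    [-0.046,-0.125,0.01],
    [-0.046,-0.125,0.006],
    [-0.046,-0.125,0.006],
  ],
  dr=[
    [0,0,0],
    [0,0,0],
    [0,0,0],
    [0,0,0],
    [0,0,0],
    [0,0,0],
    [0,0,0],
    [0,0,0],
  ],
  gripper=[0,0,0,0,0,0,0,0],
)

```text
clock: 14.03
eef_pos: [463.1, -163.7, 135.2]
eef_rot: [3.141, 0.001, 1.219]
wrist_force: [-6.1, -5.5, 11.7]
finger_gap: 0.5
finger_force: 5.8
```

carry_out(
  slide=[
    [0,0,0.1],
    [0,0,0.25],
    [0,0,0.4],
    [0,0,0.5],
    [0,0,0.5],
    [0,0,0.5],
    [0,0,0.5],
  ],
  dr=[
    [0,0,0],
    [0,0,0],
    [0,0,0],
    [0,0,0],
    [0,0,0],
    [0,0,0],
    [0,0,0],
  ],
  gripper=[0,0,0,0,0,0,0],
)

```text
clock: 14.62
eef_pos: [462.8, -163.2, 258.6]
eef_rot: [-3.14, -0.0, 1.219]
wrist_force: [0.1, -0.6, -1.0]
finger_gap: 0.2
finger_force: 0.0
```

```bash
python3 - <<'E'
from tgt import *
st=read_state();print(st["clock"],st["eef_pos"],st["wrist_force"])
m=camera_model("wrist");im=camera("wrist").mean(2).astype(int)
c,s=np.cos(CH[2]),np.sin(CH[2])
def g(x,y,z):
    u,v=w2p(m,[CH[0]+c*x-s*y,CH[1]+s*x+c*y,z]); u,v=int(round(u)),int(round(v)); return im[v,u] if 0<=v<400 and 0<=u<640 else -1
print("along",*[(x,int(g(x,0,38))) for x in range(-50,50,2)])
for x in(-20,10,28): print(x,*[int(g(x,y,25)) for y in range(-20,21)])
E
```

```text
14.6167 [ 462.82926727 -163.22481178  258.61484633] [ 0.13168237 -0.64917632 -1.03963185]
along (-50, 33) (-48, 38) (-46, 49) (-44, 42) (-42, 62) (-40, 62) (-38, 73) (-36, 63) (-34, 71) (-32, 177) (-30, 148) (-28, 147) (-26, 148) (-24, 148) (-22, 150) (-20, 151) (-18, 153) (-16, 150) (-14, 153) (-12, 153) (-10, 154) (-8, 154) (-6, 154) (-4, 153) (-2, 154) (0, 109) (2, 93) (4, 95) (6, 92) (8, 92) (10, 93) (12, 93) (14, 93) (16, 92) (18, 90) (20, 93) (22, 92) (24, 92) (26, 92) (28, 89) (30, 87) (32, 94) (34, 113) (36, 132) (38, 141) (40, 148) (42, 151) (44, 155) (46, 118) (48, 54)
-20 123 125 126 124 125 116 84 72 95 102 112 118 122 126 130 134 138 142 146 148 150 154 151 149 142 137 130 125 120 117 107 101 83 71 76 65 70 103 123 126 123
10 67 66 72 68 66 63 51 59 73 77 81 85 87 86 90 93 93 91 92 94 93 91 91 89 89 86 86 83 77 78 72 66 55 50 48 45 50 62 69 69 68
28 131 108 90 77 69 63 51 61 72 72 74 78 81 81 82 85 88 88 87 86 87 88 88 86 83 80 79 80 76 69 68 65 53 52 54 45 51 63 69 70 70
```

```bash
python3 -c "
from cell import *
print(sign_off())"
```

```text
the job is handed in; nothing more can be done
None
```

The thick cell is in the charger bay, button at the fixed contact and level to within about 0.2 mm by touch at both ends; I let go and handed the job in at about 14.7 s, with no verdict returned.

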